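# Measure the free play of a microscope stage drive

## Task

Slide the yellow thumb latch sideways so that the spring-loaded blue cover of the stage drive swings open. Then measure the drive's free play: ease the red coupling post towards the blue marker until you just feel it meet resistance, leave it resting there and slide the blue marker along its rail into line with it; next ease the post the other way, towards the orange marker, until it just meets resistance again, leave it resting there and slide the orange marker into line with it. Push the post gently, without dragging the aluminium stage along, leave the blue marker where you set it, do not disturb the things round the drive, and let go of everything at the end.

Things in the scene. Friction and masses are not known exactly. Their poses are not given: they have to be found in the camera images.
- drive: White drive housing fixed to the bench, 177 x 280 x 72 mm. Origin on the bench; x runs from the latch side to the hinge side, y lengthwise, z up; all offsets here are in this frame. Front ledge x -91 to -52 mm, top z 72. Under the cover an open trough, x -52 to 76, y -132 to 132 mm, walled to z 72; its parts stand up from z 40 mm.
- latch: Thumb latch on the front ledge. Slides only to the drive's +y, 24 mm from its locked start, against 2 N, and stays where left; 20 mm frees the cover. Origin at its middle, x -77 mm, z 72 mm. Yellow tab 14 (x) x 18 (y) mm, centred 2 mm in front (-x) of the origin, from 10 to 29 mm above it: push its -y face.
- cover (a joint): Angle of the blue cover, 137 x 280 x 5 mm, over the trough at z 73 to 78 mm, hinged on the far (+x) rim. 0 = shut and latched. Once the latch is free, a spring swings it up and over by itself within about 2 s to 2.9 rad, lying back behind the drive, up to 110 mm high. It pushes only lightly on what is in its way.
- stage: Aluminium stage plate in the trough, 76 x 170 mm. Origin: centre of its top, x 35, z 40 mm. It could slide along y, but a brake holds it with about 10 N: the resistance felt at either end of the post's free play. The stops inside it are hidden and softly padded (about 4 N per mm).
- coupler: Red coupling post, 12 (x) x 10 (y) mm, 30 mm tall above its origin (middle of its foot, x 35, z 40 mm). Slides along the drive's y with 1.5 N of drag, stays where left. Runs freely until, somewhere 7 to 17 mm either side of the stage's middle (each side different, unknown), it meets the stage. A thin red pointer reaches from its middle to the markers.
- mark_blue: Blue marker on the -y side, a tab 14 (x) x 12 (y) mm, 30 mm tall above its origin (its middle on the rail, x -22, z 38 mm). Slides along the drive's y with 1.5 N of drag, stays where left. In line with the post when both origins have the same y in the drive's frame. It never touches the post.
- mark_orange: Orange marker on the +y side of the same rail, of the same size, origin and drag as the blue one.
- vial: Bystander: amber glass bottle with white cap, 48 mm diameter, 110 mm tall, origin under its middle.
- canister: Bystander: steel can, 54 mm diameter, 75 mm tall, origin under its middle.
- dish: Bystander: small clear lidded dish, 58 mm diameter, 17 mm tall, origin under its middle.
- tipbox: Bystander: white box with blue lid, 57 x 87 x 49 mm, origin under its middle.
- timer: Bystander: flat white timer with blue display, 60 x 70 x 25 mm, origin under its middle.
- driver: Bystander: small screwdriver lying on the bench, 130 mm long along its x.
- cup: Bystander: white open cup, 60 mm across the rim, 60 mm tall, origin under its middle.
- block: Bystander: aluminium tube block, 50 x 50 x 35 mm, origin under its middle.

How it is judged (in metres and radians):
On the way, in this order (a step that is already met when the one before it is completed fails the run):
1. the latch is slid and the cover has swung open (value of joint cover above 2.4 rad), for 0.1 s.
2. the post has been eased towards the blue side until it pressed on the stage (over 0.5 N) (contact force between coupler and stage above 0.5 N and y of coupler in the frame of stage below -0.005 m), for 0.05 s.
3. the blue marker is in line with the post (within 3.5 mm) while the post still rests at its blue-side end (y of mark_blue in the frame of coupler between -0.0035 and 0.0035 m and y of coupler in the frame of stage below -0.005 m and contact force between coupler and stage above 0.02 N), for 0.2 s.
4. the post has been eased the other way until it pressed on the stage (over 0.5 N) (contact force between coupler and stage above 0.5 N and y of coupler in the frame of stage above 0.005 m), for 0.05 s.
At the end, for the whole second after the job is handed in: The cover stands open; the post rests lightly against its orange-side end with the orange marker in line with it within 3.5 mm; the blue marker is still on the blue side, 3 to 21.5 mm from the stage's middle; the stage is within 4 mm of where it began; all is at rest (value of joint cover above 2.4 rad and y of mark_orange in the frame of coupler between -0.0035 and 0.0035 m and y of coupler in the frame of stage above 0.005 m and contact force between coupler and stage above 0.02 N and y of mark_blue in the frame of stage between -0.0215 and -0.003 m and distance of stage from where it was at the start of the episode below 0.004 m and linear speed of each of coupler, mark_orange, mark_blue below 0.01 m/s); the robot touches nothing.
It fails at once if the stage is dragged more than 4 mm (distance of stage from where it was at the start of the episode above 0.004 m).
It fails at once if a bystander is shifted more than 25 mm (distance of any of vial, canister, dish, tipbox, timer, driver, cup, block from where it was at the start of the episode above 0.025 m).
It fails at once if the bottle, can or cup is tipped over (angle between any of vial, canister, cup's own z axis and vertical above 0.6 rad).
It also fails if it takes over 67 s, if anything falls off the work surface, if the arm or the gripper's body presses on something with over 40 N, if the wrist force passes 120 N, or if a joint passes its speed limit or range.

## Robot

A 7-joint arm with a two-finger parallel gripper is mounted at the origin on the work surface. World frame = base frame: x ahead of the robot, y to its left, z up, the work surface at z = 0. Lengths are in mm, angles in rad, forces in N, time in s.
With the tool pointing down it reaches from about 425 to 950 mm from the base axis. Payload 4.7 kg.
Tool frame: the origin (TCP) lies at the very end of the fingers, on their centre line; the grasp point (between the pads) lies 19 mm behind it; x points along the fingers, y is the direction in which the jaws open and shut, and the axes are right-handed (so a half turn about x gives the same grasp; the last joint's range is limited). The gripper opens to 87 mm and grips with 3 to 60 N. Pads are 19 mm wide; open, the fingers measure 117 mm over their backs; the gripper's body (75 mm by 190 mm) begins 51 mm behind the grasp point.
Start: joints at [1.145, 0.469, -0.049, 1.532, 0.024, 1.141, -0.082], TCP at [260.914, -622.554, 222.573] pointing down, gripper open.
Joint ranges: [-2.59, 2.59], [-0.33, 1.99], [-1.39, 1.29], [0.1, 2.45], [-1.04, 4.18], [0.21, 1.99], [-2.66, 2.66]. Speed limits (rad/s): [2.57, 2.57, 3.14, 3.14, 3.14, 3.14, 3.14].

## Interface

Orientations are given as a unit quaternion [w, x, y, z].
In Python, from rig import bot, viewer gives the robot as it stands. The module is installed in compiled form; this text tells all that it offers.
- The arm moves only by the shell command python3 -m pendant 'ROWS'. ROWS is JSON, one flat list of numbers, 7 for each row, row after row: the opening, from -1 (shut) to 1 (fully open), then the shift along the tool's x, y, z in mm, then the turn, a rotation vector about the tool's x, y, z in rad. In form: [jaw, tx, ty, tz, rx, ry, rz, jaw, tx, ty, tz, rx, ry, rz, ...]. A call has 1 to 8 rows; each row shifts and turns the commanded pose from where the row before left it, along the tool's axes as they then stand; what a row does not reach is not made up. A row lasts 1/12 s, in which the tool goes at most 41.7 mm and 7.16 degrees, less where a joint would pass 70% of its speed; a pose out of reach is approached as far as the arm can. A call is refused whole if a number of a shift passes 41.7 or a number of a turn 0.125, either way. A call with a gripper value outside its range is refused whole. The fingers move at their own pace and stop on an object; the grip force is fixed at half the most. Time passes only in rows, so rows that do not move let the fingers close. It gives the time, the measured TCP pose, the force and the opening at its end, in the units of the state.
- bot.get_obs(): the state, without advancing time (a new reading comes with each control period).
- viewer.camera(name): name is "scene" or "top"; returns a dict with "pixels" (420x560x3 uint8, blue, green, red), "fx", "fy", "cx", "cy" (pixels), "k1" (the pictures are not rectified: a ray, as slopes to the right and down, at radius r is drawn at 1 + k1 r^2 times it, then the intrinsics apply), "origin" and "orientation" of the camera in the world. Camera axes: x right, y up, looking along -z (the intrinsics and any distortion apply to the point x, -y, -z); pixel columns grow to the right and rows downward; lengths in mm; the calibration is good to about 2 mm. A picture is of the moment at which its call begins. There is no depth.
- bot.job_done(): hands the job in, once; it reports no verdict.
The state is a dict: "time_s": time; "joint_positions": joint angles; "qd": joint speeds; "joint_efforts": joint torques, N m; "tool_pos": TCP position; "eef_rot": TCP orientation; "force": force on the tool from outside, world axes, zero at the start; "wrist_torque": the same for the moment, N m; "finger_gap": finger opening in mm.
Only numpy, scipy, OpenCV 4.12 (cv2) and the standard library are available. Lean on these libraries where they do the work, as an engineer would, in place of code of your own. Each camera call takes 0.05 s, during which the arm holds its last target. There are 200 camera calls.

## Working session

There is one attempt and no reset: what is moved stays moved. The work goes in short steps, Python scripts to look and compute and a shell command to move; the robot and the scene stay as the last step left them, time stands still between calls to the robot, and variables do not carry over. Pictures are saved under pics/ and viewed, on a budget of 10 in all, crops included, one or two more only if the job needs it, and the job is handed in when it is done.

```bash
mkdir -p pics
cat > h.py <<'E'
import numpy as np, cv2
from scipy.spatial.transform import Rotation as R
from rig import bot, viewer
def rot(q): return R.from_quat([q[1],q[2],q[3],q[0]])
def K(c): return np.array([[c['fx'],0,c['cx']],[0,c['fy'],c['cy']],[0,0,1.]]),np.array([c['k1'],0,0,0,0.])
def ray(c,uv):
    k,d=K(c); n=cv2.undistortPoints(np.array(uv,float).reshape(-1,1,2),k,d).reshape(-1,2)
    return rot(c['orientation']).apply(np.c_[n[:,0],-n[:,1],-np.ones(len(n))])
def onplane(c,uv,z):
    r=ray(c,uv); o=np.array(c['origin']); return o+r*((z-o[2])/r[:,2])[:,None]
def proj(c,P):
    k,d=K(c); p=rot(c['orientation']).inv().apply(np.atleast_2d(P)-np.array(c['origin']))
    x=p[:,0]/-p[:,2]; y=-p[:,1]/-p[:,2]; s=1+c['k1']*(x*x+y*y)
    return np.c_[c['fx']*x*s+c['cx'],c['fy']*y*s+c['cy']]
E
python3 - <<'E'
from h import *
for n in("scene","top"):
    c=viewer.camera(n); cv2.imwrite(f"pics/{n}0.png",c['pixels']); print(n,c['origin'],c['orientation'],c['fx'],c['cx'],c['cy'],c['k1'])
print(bot.get_obs())
E
```

```text
scene [1097.45754982  474.2697305   675.31908601] [0.37984417 0.17696389 0.37851755 0.82530397] 385.2748126167163 286.5415513989007 207.48257857183756 -0.04525087219285237
top [ 484.24049187   41.15603917 1038.94477826] [ 0.70677735  0.03109447 -0.0340133  -0.70593343] 497.2738127221485 275.3724285507407 211.41474975253146 -0.08042000981403402
{'time_s': 0.1, 'joint_positions': array([ 1.14506667,  0.46939687, -0.04861594,  1.53357091,  0.02412142,
        1.14101242, -0.08227119]), 'qd': array([-0.00013295, -0.00244332,  0.00039876, -0.00234369,  0.00101341,
        0.00109079,  0.00067512]), 'joint_efforts': array([ 7.75610788e-04, -5.09173000e+01, -8.10205517e-02, -2.36828524e+01,
       -6.14186819e-02,  3.44682403e-02,  5.29807426e-05]), 'tool_pos': array([ 260.69319351, -622.03776522,  221.58163088]), 'eef_rot': array([-0.13879259, -0.6930766 , -0.14002994,  0.69337801]), 'force': array([ 0.216803  , -0.30464312,  0.04957159]), 'wrist_torque': array([-0.0425064 ,  0.01862862,  0.02257218]), 'finger_gap': 87.06804731219884}
```

View pics/scene0.png

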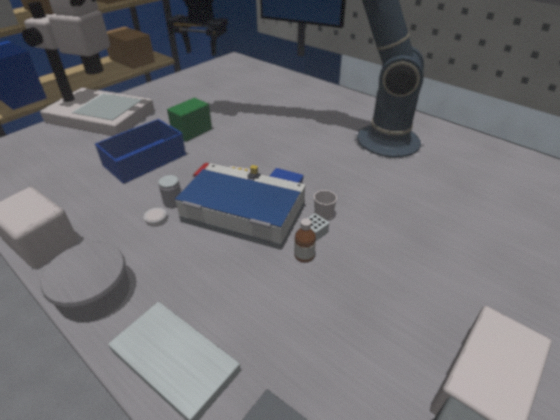

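View pics/top0.png

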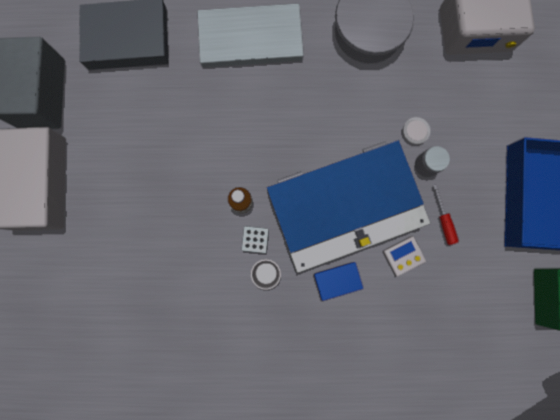

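The top view shows the blue cover at about (345,195), with the white ledge facing the robot. The yellow tab is at (365,242), and the tipbox and timer sit in front. The scene view agrees. Next I work out the drive pose.

```bash
cat >> h.py <<'E'
def mask(c,lo,hi): return cv2.inRange(cv2.cvtColor(c['pixels'],cv2.COLOR_BGR2HSV),lo,hi)
def blobs(m,amin=8):
    n,l,s,ce=cv2.connectedComponentsWithStats(m); return [(s[i,4],ce[i].round(1),l==i) for i in range(1,n) if s[i,4]>=amin]
E
python3 - <<'E'
from h import *
t=viewer.camera("top")
m=mask(t,(100,120,40),(125,255,255)); m[:, :262]=0;m[:,435:]=0;m[:135]=0
b=max(blobs(m),key=lambda b:b[0]); print(b[0],b[1])
P=onplane(t,cv2.findContours(b[2].astype(np.uint8),0,1)[0][0].reshape(-1,2),78)[:,:2]
r=cv2.minAreaRect(P.astype(np.float32)); bx=cv2.boxPoints(r); print(r); print(bx)
# white ledge + cover
hsv=cv2.cvtColor(t['pixels'],cv2.COLOR_BGR2HSV)
for p in [(320,250),(400,225),(364,242),(360,235),(200,300)]: print(p,hsv[p[1],p[0]])
for n in("top","scene"):
    c=viewer.camera(n); 
    for a,ce,_ in blobs(mask(c,(20,130,60),(35,255,255))): print(n,a,ce,onplane(c,[ce],101 if n=="top" else 95).round(1))
w=((hsv[...,1]<60)&(hsv[...,2]>125)).astype(np.uint8); w[:, :262]=0;w[:,435:]=0;w[:180]=0
for b in blobs(w,300):
    Q=onplane(t,cv2.findContours(b[2].astype(np.uint8),0,1)[0][0].reshape(-1,2),72)[:,:2].astype(np.float32); q=cv2.minAreaRect(Q);print(b[0],b[1],q);print(cv2.boxPoints(q))
o=bot.get_obs(); print(rot(o['eef_rot']).as_matrix().round(3))
E
```

```text
9696 [344.2 196. ]
((604.567138671875, -98.37126159667969), (135.00775146484375, 278.2698669433594), 19.961854934692383)
[[ 493.61902     9.359016]
 [ 588.6188   -252.19244 ]
 [ 715.51526  -206.10153 ]
 [ 620.5155     55.44992 ]]
(320, 250) [120   4 171]
(400, 225) [110   4 171]
(364, 242) [ 26 205 164]
(360, 235) [120  26  68]
(200, 300) [120  13 119]
top 47 [510.5  43.8] [[ 911.4 -437.1  101. ]]
top 71 [364.  241.3] [[ 514.4 -130.3  101. ]]
top 19 [417.2 257.8] [[ 483.  -231.4  101. ]]
top 15 [408.6 262.4] [[ 474.4 -214.7  101. ]]
top 16 [400.  266.5] [[ 466.7 -198.1  101. ]]
scene 8 [253.5 167. ] [[ 512.6 -135.5   95. ]]
1238 [396.3 225.1] ((545.3540649414062, -194.91897583007812), (38.82676696777344, 139.884521484375), 19.936199188232422)
[[ 503.2556   -135.7876  ]
 [ 550.9525   -267.28925 ]
 [ 587.4525   -254.05035 ]
 [ 539.7556   -122.548706]]
1274 [324.8 251.4] ((496.38275146484375, -61.04076385498047), (38.07045364379883, 132.75074768066406), 20.028724670410156)
[[ 455.76578     -5.1991043]
 [ 501.23172   -129.92122  ]
 [ 536.99976   -116.88242  ]
 [ 491.53378      7.839691 ]]
615 [405.6 257.3] ((486.49066162109375, -216.4091796875), (56.270050048828125, 64.72608184814453), 26.06050682067871)
[[ 446.99835 -199.69675]
 [ 475.43384 -257.84216]
 [ 525.983   -233.12161]
 [ 497.5475  -174.9762 ]]
[[-0.     0.387 -0.922]
 [ 0.001 -0.922 -0.387]
 [-1.    -0.001  0.   ]]
```

```bash
cat >> h.py <<'E'
D0=np.array([589,-104.7]); TH=np.radians(19.97)
AX=np.array([[np.cos(TH),np.sin(TH)],[-np.sin(TH),np.cos(TH)]])
def d(p): p=np.asarray(p); return np.r_[AX@(p[:2]-D0),p[2]]
def w(q): return np.r_[AX.T@np.array(q[:2])+D0,q[2]]
def st():
    o=bot.get_obs(); f=np.asarray(o['force']); m=rot(o['eef_rot']).as_matrix()
    print('t',round(o['time_s'],2),'drive',d(o['tool_pos']).round(2),'F_d',np.r_[AX@f[:2],f[2]].round(2),'yawerr',round(float(np.arctan2(*(AX@m[:2,1])[[0,1]])),4),'tilt',m[2].round(3),'gap',round(o['finger_gap'],1),'F',np.linalg.norm(f).round(1))
if __name__=='__main__': st()
E
python3 -m pendant '[-1,0,0,0,0.049,0,0, -1,0,-24,-29,0,0,0, -1,0,-24,-29,0,0,0, -1,0,-24,-29,0,0,0, -1,0,-24,-29,0,0,0, -1,0,-24,-29,0,0,0, -1,0,-24,-29,0,0,0, -1,0,-24,-29,0,0,0]'; python3 h.py
```

```text
time_s: 0.92
tool_pos: [395.1, -393.7, 222.7]
eef_rot: [0.122, 0.696, 0.122, -0.696]
force: [1.0, 0.1, -0.3]
finger_gap: 41.6
t 0.92 drive [-280.97 -205.39  222.67] F_d [ 0.96 -0.19 -0.29] yawerr -3.1407 tilt [-1.  0. -0.] gap 41.6 F 1.0
```

```bash
python3 -m pendant '[-1,0,-23.5,-28.5,0,0,0, -1,0,-23.5,-28.5,0,0,0, -1,0,-23.5,-28.5,0,0,0, -1,0,-23.5,-28.5,0,0,0, -1,0,-23.5,-28.5,0,0,0, -1,0,-23.5,-28.5,0,0,0, -1,0,-23.5,-28.5,0,0,0, -1,20,0,0,0,0,0]'>/dev/null; python3 h.py
```

```text
t 1.58 drive [-73.23 -36.67 206.33] F_d [1.34 0.44 0.23] yawerr 3.1304 tilt [-1.     0.002 -0.011] gap 0.8 F 1.4
```

```bash
python3 -m pendant '[-1,26,0,2,0,0,0, -1,26,0,2,0,0,0, -1,26,0,2,0,0,0, -1,20,0,2,0,0,0, -1,0,0,0,0,0,0, -1,0,0,0,0,0,0]'>/dev/null; python3 h.py
```

```text
t 2.08 drive [-90.94 -42.15 104.01] F_d [0.04 0.73 0.96] yawerr -3.1408 tilt [-1.    -0.001  0.002] gap 0.3 F 1.2
```

```bash
python3 -m pendant '[-1,8,0,-9,0,0,0, -1,8,0,0,0,0,0, -1,0,-8,0,0,0,0, -1,0,-5,0,0,0,0, -1,0,-5,0,0,0,0, -1,0,-5,0,0,0,0, -1,0,-5,0,0,0,0, -1,0,0,0,0,0,0]'>/dev/null; python3 h.py
```

```text
t 2.75 drive [-81.26 -13.82  89.03] F_d [ 0.44 -0.17  0.71] yawerr 3.1413 tilt [-1.     0.001 -0.001] gap 0.5 F 0.9
```

```bash
python3 -m pendant '[-1,0,-4,0,0,0,0, -1,0,-4,0,0,0,0, -1,0,0,0,0,0,0]'>/dev/null; python3 h.py;  python3 -m pendant '[-1,0,-4,0,0,0,0, -1,0,-3,0,0,0,0, -1,0,0,0,0,0,0]'>/dev/null; python3 h.py
python3 - <<'E'
from h import *
c=viewer.camera("top"); cv2.imwrite("pics/t1.png",cv2.resize(c['pixels'][120:300,240:460],None,fx=3,fy=3))
E
```

```text
t 3.0 drive [-81.26  -6.2   88.93] F_d [-0.47 -0.9   0.31] yawerr -3.1412 tilt [-1.     0.    -0.001] gap 0.5 F 1.1
t 3.25 drive [-81.31   1.43  88.61] F_d [ 1.   -0.25  0.2 ] yawerr 3.1415 tilt [-1.    -0.001 -0.   ] gap 0.2 F 1.0
```

View pics/t1.png

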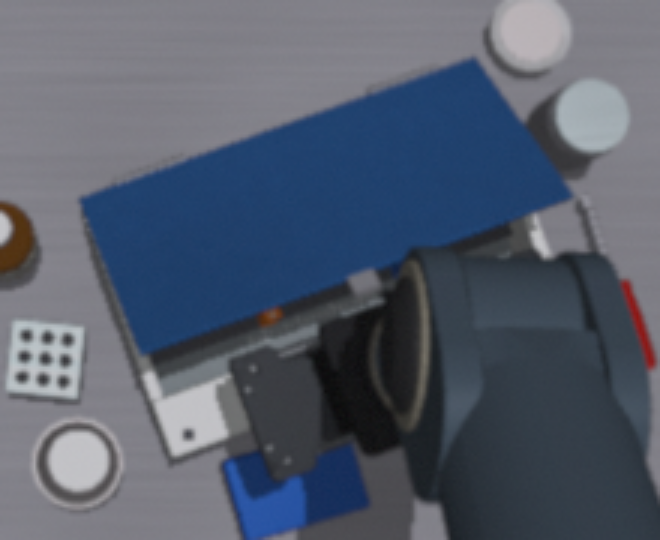

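The cover is already swinging up, with its front edge lifted across the picture. I'll back off while it opens.

```bash
python3 -m pendant '[-1,0,3,0,0,0,0, -1,-20,0,20,0,0,0, -1,-30,0,20,0,0,0, -1,-30,0,25,0,0,0, -1,-30,0,25,0,0,0, -1,-20,0,30,0,0,0, -1,0,0,30,0,0,0, -1,0,0,0,0,0,0]'>/dev/null;python3 -m pendant '[-1,0,0,0,0,0,0, -1,0,0,0,0,0,0, -1,0,0,0,0,0,0, -1,0,0,0,0,0,0, -1,0,0,0,0,0,0, -1,0,0,0,0,0,0, -1,0,0,0,0,0,0,-1,0,0,0,0,0,0]'>/dev/null;  python3 h.py
python3 - <<'E'
from h import *
c=viewer.camera("top"); s=viewer.camera("scene"); cv2.imwrite("pics/b2.png",np.vstack([cv2.resize(c['pixels'][100:290,250:470],(660,330*1),interpolation=2),cv2.resize(s['pixels'][140:240,160:340],(486,270))] if 0 else [cv2.resize(c['pixels'][120:290,250:450],(500,425)),cv2.resize(s['pixels'][160:230,170:320],(500,233))])[:600*2])
E
```

```text
t 4.63 drive [-231.28   -2.26  218.4 ] F_d [ 0.33 -0.38  0.63] yawerr -3.1412 tilt [-1. -0.  0.] gap 0.5 F 0.8
```

View pics/b2.png

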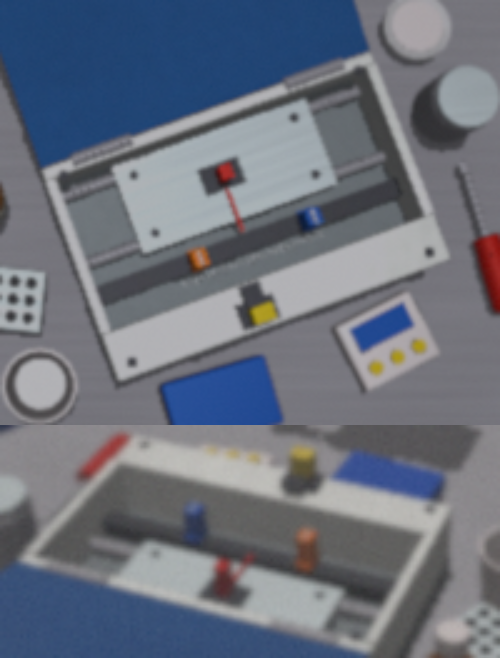

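The cover is fully open. In the top crop the post is at (226,172), orange at (200,258) and blue at (311,217). Next I measure them.

```bash
cat > meas.py <<'E'
from h import *
R0={'post':((0,120,60),(8,255,255),70,(30,0)),'or':((9,120,60),(17,255,255),68,(-22,40)),'bl':((105,120,60),(122,255,255),68,(-22,-50))}
def run(n="top"):
    c=viewer.camera(n)
    for k,(lo,hi,z,e) in R0.items():
        m=mask(c,lo,hi)
        if k=='post': m|=mask(c,(172,120,60),(180,255,255))
        q=[proj(c,w([x,y,z]))[0] for x in(-32 if k!='post' else 20,-12 if k!='post' else 50) for y in (-100,100)]
        zone=np.zeros_like(m); cv2.fillConvexPoly(zone,cv2.convexHull(np.array(q,np.int32)),255); m&=zone
        for a,ce,l in blobs(m,10):
            v,u=np.nonzero(l); P=np.array([d(p) for p in onplane(c,np.c_[u,v],z)])
            print(n,k,a,ce,'drive c',d(onplane(c,[ce],z)[0]).round(1),'y',P[:,1].min().round(1),P[:,1].max().round(1),'x',P[:,0].min().round(1),P[:,0].max().round(1))
if __name__=='__main__': run("top"); run("scene")
E
python3 meas.py
```

```text
top post 44 [339.7 188.7] drive c [33.3  4.2 70. ] y -2.5 10.8 x 26.9 39.9
top or 50 [328.9 223.4] drive c [-23.6  47.9  68. ] y 39.9 54.6 x -31.4 -15.4
top bl 34 [372.4 207.3] drive c [-23.1 -44.   68. ] y -48.8 -38.6 x -31.0 -15.4
top bl 13 [377.3 205.7] drive c [-23.4 -54.3  68. ] y -56.1 -52.1 x -28.8 -17.6
scene post 11 [236.6 202.8] drive c [40.   5.5 70. ] y 1.1 11.8 x 30.0 50.6
```

```bash
python3 -m pendant '[-1,0,-6,-38,0,0,0, -1,0,-6,-38,0,0,0, -1,0,-6,-38,0,0,0, -1,0,-6,-38,0,0,0, -1,0,-6,-38,0,0,0, -1,0,-6,-38,0,0,0, -1,0,-5,-38,0,0,0, -1,0,0,0,0,0,0]'>/dev/null; python3 h.py;python3 -m pendant '[-1,30,0,0,0,0,0, -1,30,0,0,0,0,0, -1,30,0,0,0,0,0, -1,30,0,0,0,0,0, -1,0,0,0,0,0,0, -1,0,0,0,0,0,0]'>/dev/null; python3 h.py
```

```text
t 5.5 drive [ 41.64  42.13 217.94] F_d [1.31 0.22 0.99] yawerr 3.1357 tilt [-1.    -0.003 -0.005] gap 0.3 F 1.7
t 6.0 drive [33.49 38.69 97.46] F_d [0.17 0.27 0.83] yawerr -3.1408 tilt [-1.    -0.001  0.003] gap 0.3 F 0.9
```

```bash
cat > f.py <<'E'
from h import *
F=[];Y=[]
for _ in range(4):
    viewer.camera("top"); o=bot.get_obs(); F.append(AX@np.asarray(o['force'])[:2]); Y.append(d(o['tool_pos']))
print(round(o['time_s'],2),'pos',np.mean(Y,0).round(2),'F_d',np.mean(F,0).round(2),'sd',np.std(F,0).round(2))
E
python3 -m pendant '[-1,22,0,0,0,0,0, -1,22,0,0,0,0,0, -1,0,0,0,0,0,0, -1,0,0,0,0,0,0]'>/dev/null; python3 f.py; python3 -m pendant '[-1,0,4,0,0,0,0, -1,0,4,0,0,0,0, -1,0,4,0,0,0,0, -1,0,0,0,0,0,0, -1,0,0,0,0,0,0]'>/dev/null; python3 f.py
```

```text
6.53 pos [36.13 37.87 56.91] F_d [0.08 0.46] sd [0.34 0.14]
7.15 pos [34.52 26.54 54.47] F_d [0.15 0.46] sd [0.43 0.62]
```

```bash
for i in 1 2 3; do python3 -m pendant '[-1,0,2,0,0,0,0, -1,0,2,0,0,0,0, -1,0,0,0,0,0,0]'>/dev/null; python3 f.py; done; python3 meas.py|grep post
```

```text
7.6 pos [34.55 22.28 54.55] F_d [ 0.13 -0.1 ] sd [0.32 0.1 ]
8.05 pos [34.53 18.27 54.55] F_d [-0.09  0.28] sd [0.14 0.26]
8.5 pos [34.67 14.45 54.57] F_d [0.08 0.26] sd [0.16 0.14]
```

Run:
```python
from h import *
s=viewer.camera("scene");c=viewer.camera("top"); cv2.imwrite("pics/b3.png",np.hstack([cv2.resize(s['pixels'][150:240,180:320],(560,360)),cv2.resize(c['pixels'][160:250,310:400],(240,240))[:,:].repeat(1,0) if 0 else cv2.resize(c['pixels'][150:270,310:390],(240,360))]))
```

```text
(no output)
```

View pics/b3.png

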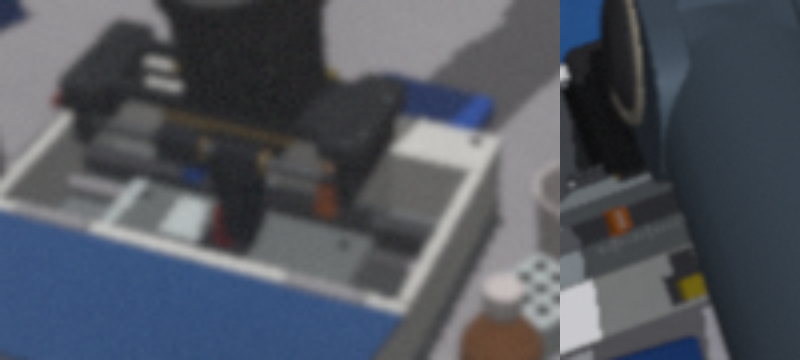

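The scene crop shows red post pixels right next to the fingers at about (215,225). I carry on in small steps, watching the force.

```bash
sed -i 's/range(4)/range(2)/' f.py; for i in 1 2 3 4; do python3 -m pendant '[-1,0,1,0,0,0,0, -1,0,0,0,0,0,0]'>/dev/null; python3 f.py; done
```

```text
8.97 pos [34.64 13.62 54.57] F_d [0.43 1.94] sd [0.52 0.41]
9.23 pos [34.63 12.37 54.58] F_d [0.37 1.11] sd [0.54 0.76]
9.5 pos [34.61 11.28 54.58] F_d [1.29 0.87] sd [0.28 0.07]
9.77 pos [34.62 10.28 54.58] F_d [0.89 0.22] sd [0.43 0.3 ]
```

```bash
sed -i 's/range(2)/range(3)/' f.py; for i in 1 2; do python3 -m pendant '[-1,0,1,0,0,0,0, -1,0,0,0,0,0,0]'>/dev/null; python3 f.py; done
```

```text
10.08 pos [34.62  9.29 54.58] F_d [0.13 1.05] sd [0.15 0.5 ]
10.4 pos [34.59  8.32 54.59] F_d [1.18 1.65] sd [0.26 0.73]
```

```bash
for i in 1 2; do python3 -m pendant '[-1,0,0.7,0,0,0,0, -1,0,0,0,0,0,0]'>/dev/null; python3 f.py; done
```

```text
10.72 pos [34.58  7.69 54.57] F_d [1.05 1.02] sd [0.21 0.41]
11.03 pos [34.58  6.99 54.57] F_d [0.74 1.42] sd [0.38 0.39]
```

```bash
for i in 1 2; do python3 -m pendant '[-1,0,0.8,0,0,0,0, -1,0,0,0,0,0,0]'>/dev/null; python3 f.py; done
```

```text
11.35 pos [34.58  6.13 54.59] F_d [0.62 1.29] sd [0.23 0.48]
11.67 pos [34.58  5.34 54.58] F_d [0.83 1.51] sd [0.36 0.1 ]
```

```bash
for i in 1 2; do python3 -m pendant '[-1,0,0.8,0,0,0,0, -1,0,0,0,0,0,0]'>/dev/null; python3 f.py; done
```

```text
11.98 pos [34.55  4.54 54.58] F_d [1.35 1.81] sd [0.2  0.16]
12.3 pos [34.56  3.73 54.57] F_d [0.18 1.12] sd [0.72 0.21]
```

```bash
for i in 1 2; do python3 -m pendant '[-1,0,0.8,0,0,0,0, -1,0,0,0,0,0,0]'>/dev/null; python3 f.py; done
```

```text
12.62 pos [34.56  2.93 54.57] F_d [0.38 0.99] sd [0.12 0.47]
12.93 pos [34.55  2.14 54.56] F_d [0.66 1.14] sd [0.37 0.31]
```

```bash
for i in 1 2; do python3 -m pendant '[-1,0,0.7,0,0,0,0, -1,0,0,0,0,0,0]'>/dev/null; python3 f.py; done
```

```text
13.25 pos [34.56  1.46 54.56] F_d [0.15 0.9 ] sd [0.48 0.07]
13.57 pos [34.56  0.75 54.57] F_d [0.45 1.19] sd [0.31 0.42]
```

```bash
for i in 1 2; do python3 -m pendant '[-1,0,0.7,0,0,0,0, -1,0,0,0,0,0,0]'>/dev/null; python3 f.py; done
python3 - <<'E'
from h import *
c=viewer.camera("scene"); 
m=mask(c,(0,90,40),(8,255,255))|mask(c,(170,90,40),(180,255,255)); 
for a,ce,l in blobs(m,4):
    if 200<ce[0]<300 and 170<ce[1]<230: v,u=np.nonzero(l); print(a,ce,u.min(),u.max(),v.min(),v.max())
for y in (4,-4,-8,-12,-16): print(y,proj(c,[w([35,y-5,60]),w([35,y,60]),w([35,y,50])]).round(1).tolist())
cv2.imwrite("pics/b4.png",cv2.resize(c['pixels'][180:220,205:275],(700,400)))
E
```

```text
13.88 pos [34.57  0.08 54.58] F_d [0.57 1.42] sd [0.15 0.21]
14.2 pos [3.456e+01 1.000e-02 5.456e+01] F_d [0.54 2.96] sd [0.55 0.12]
15 [262.1 201.2] 259 264 198 203
12 [229.4 205.4] 229 231 201 208
4 [[235.5, 204.1], [237.3, 204.5], [237.6, 207.6]]
-4 [[232.6, 203.3], [234.4, 203.8], [234.7, 206.9]]
-8 [[231.1, 203.0], [232.9, 203.4], [233.3, 206.5]]
-12 [[229.7, 202.6], [231.5, 203.1], [231.8, 206.1]]
-16 [[228.2, 202.2], [230.0, 202.7], [230.4, 205.8]]
```

View pics/b4.png

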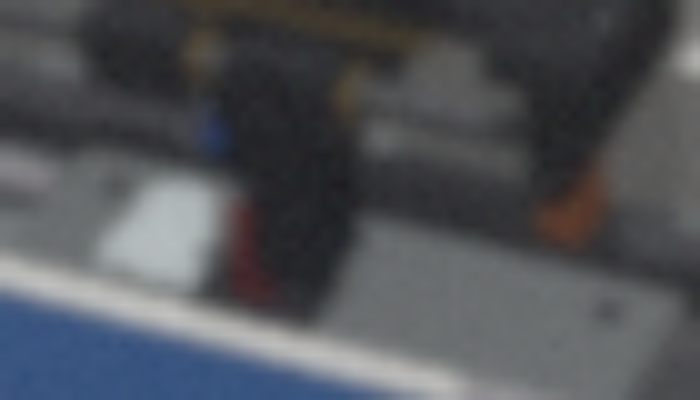

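Resistance is showing: the force rose to about 3 N and the tip stopped advancing. The red post is at (245,250) in the crop, against the finger. I press a little more.

```bash
for i in 1 2; do python3 -m pendant '[-1,0,0.4,0,0,0,0, -1,0,0,0,0,0,0]'>/dev/null; python3 f.py; done
```

```text
14.57 pos [34.57 -0.06 54.56] F_d [-0.37  4.79] sd [0.77 0.55]
14.88 pos [34.57 -0.1  54.57] F_d [-0.29  5.82] sd [0.28 0.51]
```

```bash
python3 -m pendant '[-1,0,-3,0,0,0,0, -1,0,-5,0,0,0,0, -1,-35,0,0,0,0,0, -1,-35,0,0,0,0,0, -1,-35,0,30,0,0,0, -1,-30,15,38,0,0,0, -1,0,15,38,0,0,0, -1,0,15,38,0,0,0]'>/dev/null; python3 -m pendant '[-1,0,15,38,0,0,0,-1,0,10,38,0,0,0,-1,0,0,0,0,0,0]'>/dev/null; python3 h.py; python3 meas.py
```

```text
t 15.8 drive [-185.34  -64.52  180.4 ] F_d [-1.03  0.47 -0.19] yawerr -3.1284 tilt [-1.     0.002  0.007] gap 0.1 F 1.2
top post 45 [347.6 185.7] drive c [ 33.5 -12.6  70. ] y -19.5 -5.7 x 27.1 40.2
top or 49 [329.  223.3] drive c [-23.4  47.7  68. ] y 39.9 54.4 x -31.4 -15.4
top bl 35 [372.4 207.3] drive c [-23.1 -44.   68. ] y -48.8 -38.6 x -31.0 -15.4
top bl 12 [377.3 205.5] drive c [-23.1 -54.4  68. ] y -56.1 -52.8 x -28.8 -17.6
```

```bash
python3 -m pendant '[-1,0,4,-40,0,0,0, -1,0,4,-40,0,0,0, -1,0,4,-40,0,0,0, -1,0,4,-40,0,0,0, -1,30,0,-5,0,0,0, -1,30,0,0,0,0,0, -1,0,0,0,0,0,0, -1,0,0,0,0,0,0]'>/dev/null; python3 h.py
```

```text
t 16.57 drive [-10.8  -75.32 119.2 ] F_d [0.03 0.17 0.1 ] yawerr 3.1405 tilt [-1.    -0.002  0.003] gap 0.5 F 0.2
```

```bash
python3 -m pendant '[-1,20,5,15,0,0,0, -1,20,0,0,0,0,0, -1,26,0,0,0,0,0, -1,0,0,0,0,0,0]'>/dev/null; python3 h.py;  python3 -m pendant '[-1,0,-7,0,0,0,0, -1,0,-7,0,0,0,0,-1,0,-7,0,0,0,0,-1,0,-7,0,0,0,0,-1,0,-7,0,0,0,0,-1,0,-7,0,0,0,0,-1,0,-3,0,0,0,0,-1,0,0,0,0,0,0]'>/dev/null; python3 f.py
```

```text
t 16.9 drive [-27.68 -80.99  52.92] F_d [-0.72  0.01 -0.35] yawerr -3.1403 tilt [-1.    -0.002  0.004] gap 0.3 F 0.8
17.72 pos [-26.13 -35.94  54.64] F_d [-0.18 -0.14] sd [0.33 0.23]
```

```bash
python3 -m pendant '[-1,0,-2.5,0,0,0,0, -1,0,-2.5,0,0,0,0,-1,0,0,0,0,0,0]'>/dev/null; python3 f.py; python3 -m pendant '[-1,0,6,0,0,0,0, -1,0,8,0,0,0,0,-1,-35,0,0,0,0,0,-1,-35,0,0,0,0,0,-1,-10,0,35,0,0,0,-1,0,0,40,0,0,0,-1,0,0,40,0,0,0,-1,0,0,0,0,0,0]'>/dev/null; python3 h.py; python3 meas.py
```

```text
18.12 pos [-25.99 -31.42  54.69] F_d [-0.33 -0.14] sd [0.39 0.42]
t 18.78 drive [-150.02  -46.77  134.16] F_d [-1.17  0.49 -0.06] yawerr -3.1328 tilt [-1.    -0.001  0.008] gap 0.5 F 1.3
top post 45 [347.6 185.7] drive c [ 33.5 -12.6  70. ] y -19.5 -5.7 x 27.1 40.2
top or 49 [329.  223.3] drive c [-23.4  47.7  68. ] y 39.9 54.4 x -31.4 -15.4
top bl 46 [358.2 212.7] drive c [-23.5 -13.8  68. ] y -22.7 -6.7 x -30.8 -15.7
scene post 10 [230.4 200.8] drive c [ 38.5 -12.2  70. ] y -16.3 -7.0 x 31.7 45.6
```

```bash
python3 -m pendant '[-1,0,0,-40,0,0,0, -1,0,0,-40,0,0,0,-1,10,0,-37,0,0,0,-1,35,0,0,0,0,0,-1,35,0,0,0,0,0,-1,0,-5,0,0,0,0,-1,0,-5,0,0,0,0,-1,0,0,0,0,0,0]'>/dev/null; python3 f.py
```

```text
19.7 pos [-22.05 -36.01  57.25] F_d [ 0.02 -0.22] sd [0.3  0.38]
```

```bash
python3 -m pendant '[-1,2,-3,0,0,0,0, -1,0,-3.5,0,0,0,0,-1,0,0,0,0,0,0]'>/dev/null; python3 f.py; python3 -m pendant '[-1,0,6,0,0,0,0, -1,0,8,0,0,0,0,-1,-35,0,0,0,0,0,-1,-35,0,0,0,0,0,-1,-10,0,35,0,0,0,-1,0,0,40,0,0,0,-1,0,0,40,0,0,0,-1,0,0,0,0,0,0]'>/dev/null; python3 h.py; python3 meas.py
python3 - <<'E'
from h import *
c=viewer.camera("top"); cv2.imwrite("pics/t5.png",cv2.resize(c['pixels'][170:235,315:390],(750,650),interpolation=2)[:600])
E
```

```text
20.1 pos [-23.75 -29.03  53.31] F_d [0.25 0.15] sd [0.25 0.36]
t 20.77 drive [-148.23  -44.35  131.97] F_d [-0.82  0.   -1.45] yawerr -3.1327 tilt [-1.    -0.001  0.009] gap 0.7 F 1.7
top post 45 [347.6 185.7] drive c [ 33.5 -12.6  70. ] y -19.5 -5.7 x 27.1 40.2
top or 49 [329.  223.3] drive c [-23.4  47.7  68. ] y 39.9 54.4 x -31.4 -15.4
top bl 51 [356.6 213.1] drive c [-23.2 -10.5  68. ] y -20.2 -3.4 x -31.1 -15.0
```

View pics/t5.png

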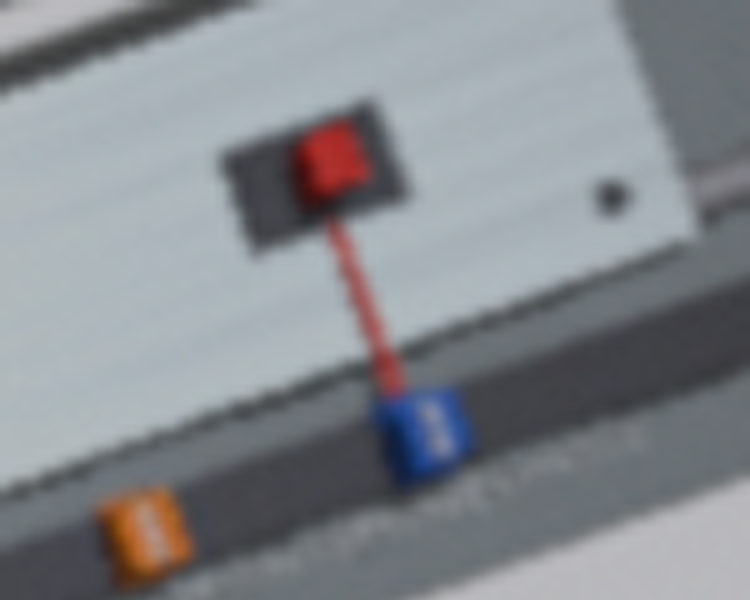

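The crop shows the pointer running into the blue marker, the white index line on the marker's top at (435,428), and the post's top face at about (340,155). I convert both at their own heights.

Run:
```python
from h import *
c=viewer.camera("top")
f=lambda p,z:d(onplane(c,[[p[0]/10+315,p[1]/10+170]],z)[0]).round(1)
print('blue line',f((435,428),68),'post top',f((340,155),70),'orange line',f((153,530),68))
print('pointer',[(z,f((333,230),z),f((395,388),z)) for z in (45,52,60)])
```

```text
blue line [-23.9 -14.3  68. ] post top [ 33.  -15.4  70. ] orange line [-23.8  45.1  68. ]
pointer [(45, array([ 21.3, -13.5,  45. ]), array([-13., -14.,  45.])), (52, array([ 20.8, -12.2,  52. ]), array([-13.2, -12.6,  52. ])), (60, array([ 20.2, -10.7,  60. ]), array([-13.5, -11.1,  60. ]))]
```

```bash
python3 -m pendant '[-1,0,0,-37,0,0,0, -1,0,0,-37,0,0,0,-1,0,0,-37,0,0,0,-1,0,0,-37,0,0,0,-1,0,0,-37,0,0,0,-1,20,0,0,0,0,0,-1,0,0,0,0,0,0,-1,0,0,0,0,0,0]'>/dev/null; python3 h.py
```

```text
t 21.63 drive [ 46.48 -42.17 111.11] F_d [-0.33 -0.44 -0.1 ] yawerr 3.1406 tilt [-1.    -0.002  0.003] gap 0.8 F 0.6
```

```bash
python3 -m pendant '[-1,19,0,11,0,0,0, -1,19,0,0,0,0,0,-1,19,0,0,0,0,0,-1,0,0,0,0,0,0,-1,0,-4,0,0,0,0,-1,0,-4,0,0,0,0,-1,0,0,0,0,0,0]'>/dev/null; python3 h.py;  python3 -m pendant '[-1,0,-3,0,0,0,0,-1,0,-3,0,0,0,0,-1,0,-3,0,0,0,0,-1,0,-3,0,0,0,0,-1,0,-3,0,0,0,0,-1,0,-3,0,0,0,0,-1,0,-3,0,0,0,0,-1,0,0,0,0,0,0]'>/dev/null; python3 f.py
```

```text
t 22.22 drive [ 36.54 -34.25  57.77] F_d [0.16 0.55 0.44] yawerr 3.141 tilt [-1.     0.001 -0.003] gap 0.1 F 0.7
23.03 pos [ 34.99 -13.33  55.59] F_d [-0.52 -0.23] sd [0.75 0.26]
```

```bash
for i in 1 2 3 4 5 6 7; do python3 -m pendant '[-1,0,-1,0,0,0,0, -1,0,0,0,0,0,0]'>/dev/null; python3 f.py; done
```

```text
23.35 pos [ 35.01 -13.04  55.67] F_d [ 0.11 -0.29] sd [0.3 0.4]
23.67 pos [ 35.1  -12.48  55.82] F_d [-0.24 -1.83] sd [0.07 0.44]
23.98 pos [ 35.13 -11.18  55.84] F_d [ 0.17 -1.49] sd [0.41 0.53]
24.3 pos [ 35.13 -10.03  55.84] F_d [-0.86 -1.22] sd [0.36 0.31]
24.62 pos [35.14 -9.06 55.86] F_d [-0.66 -1.14] sd [0.28 0.61]
24.93 pos [35.14 -8.08 55.87] F_d [-0.68 -0.93] sd [0.33 0.52]
25.25 pos [35.15 -7.09 55.86] F_d [-0.61 -1.18] sd [0.14 0.34]
```

```bash
for i in 1 2 3 4; do python3 -m pendant '[-1,0,-0.9,0,0,0,0, -1,0,0,0,0,0,0]'>/dev/null; python3 f.py; done
```

```text
25.57 pos [35.18 -6.2  55.89] F_d [-0.64 -0.7 ] sd [0.41 0.23]
25.88 pos [35.18 -5.28 55.87] F_d [-1.23 -1.84] sd [0.08 0.66]
26.2 pos [35.2  -4.37 55.87] F_d [-1.45 -1.3 ] sd [0.27 0.28]
26.52 pos [35.23 -3.49 55.88] F_d [-0.94 -1.78] sd [0.19 0.37]
```

```bash
for i in 1 2; do python3 -m pendant '[-1,0,-0.8,0,0,0,0, -1,0,0,0,0,0,0]'>/dev/null; python3 f.py; done
```

```text
26.83 pos [35.22 -2.7  55.87] F_d [-1.02 -1.36] sd [0.3  0.22]
27.15 pos [35.24 -1.89 55.88] F_d [-0.62 -1.25] sd [0.47 0.32]
```

```bash
for i in 1 2; do python3 -m pendant '[-1,0,-0.7,0,0,0,0, -1,0,0,0,0,0,0]'>/dev/null; python3 f.py; done
```

```text
27.47 pos [35.21 -1.22 55.86] F_d [-0.84 -1.08] sd [0.33 0.59]
27.78 pos [35.24 -0.49 55.87] F_d [-0.85 -1.77] sd [0.19 0.11]
```

```bash
for i in 1 2; do python3 -m pendant '[-1,0,-0.7,0,0,0,0, -1,0,0,0,0,0,0]'>/dev/null; python3 f.py; done
```

```text
28.1 pos [35.23  0.2  55.89] F_d [-0.37 -1.31] sd [0.29 0.56]
28.42 pos [35.23  0.9  55.87] F_d [-0.6  -1.25] sd [0.33 0.89]
```

```bash
for i in 1 2; do python3 -m pendant '[-1,0,-0.7,0,0,0,0, -1,0,0,0,0,0,0]'>/dev/null; python3 f.py; done
```

```text
28.73 pos [35.22  1.07 55.89] F_d [-0.6  -2.31] sd [0.12 0.63]
29.05 pos [35.21  1.16 55.93] F_d [-0.02 -5.35] sd [0.23 0.26]
```

The orange-side stop was met at T≈1, at about 5 N. I retreat and measure.

```bash
python3 -m pendant '[-1,0,4,0,0,0,0, -1,0,5,0,0,0,0,-1,-35,0,0,0,0,0,-1,-35,0,0,0,0,0,-1,-20,-20,30,0,0,0,-1,0,-20,36,0,0,0,-1,0,-20,36,0,0,0,-1,0,-20,36,0,0,0]'>/dev/null;python3 -m pendant '[-1,0,-5,36,0,0,0,-1,0,0,20,0,0,0,-1,0,0,0,0,0,0,-1,0,0,0,0,0,0]'>/dev/null; python3 h.py; python3 meas.py
```

```text
t 30.05 drive [-159.04   78.84  146.27] F_d [0.74 0.39 0.1 ] yawerr -3.1404 tilt [-1.     0.    -0.001] gap 0.0 F 0.8
top post 44 [333.8 190.8] drive c [33.3 16.6 70. ] y 10.1 23.3 x 26.6 40.2
top or 51 [328.9 223.4] drive c [-23.6  47.9  68. ] y 39.9 55.0 x -31.4 -15.4
top bl 49 [356.9 213.1] drive c [-23.4 -11.1  68. ] y -20.2 -3.7 x -31.1 -15.7
scene post 10 [241.  203.5] drive c [38.6 16.7 70. ] y 13.6 19.8 x 32.6 44.6
```

```bash
python3 -m pendant '[-1,0,0,-33.5,0,0,0, -1,0,0,-33.5,0,0,0,-1,0,0,-33.5,0,0,0,-1,0,0,-33.5,0,0,0,-1,0,0,0,0,0,0,-1,30,0,0,0,0,0,-1,30,0,0,0,0,0,-1,30,0,0,0,0,0]'>/dev/null; python3 -m pendant '[-1,0,0,0,0,0,0]' >/dev/null; python3 h.py
```

```text
t 30.9 drive [-27.92  80.17  50.47] F_d [-1.77  0.15 -0.09] yawerr 3.1413 tilt [-1.    -0.005  0.01 ] gap 0.3 F 1.8
```

```bash
python3 -m pendant '[-1,0,7,0,0,0,0, -1,0,7,0,0,0,0,-1,0,7,0,0,0,0,-1,0,7,0,0,0,0,-1,0,7,0,0,0,0,-1,0,6,0,0,0,0,-1,0,4,0,0,0,0,-1,0,0,0,0,0,0]'>/dev/null; python3 f.py
```

```text
31.72 pos [-25.24  32.59  55.85] F_d [-0.03  0.09] sd [0.19 0.42]
```

```bash
python3 -m pendant '[-1,0,1.5,0,0,0,0, -1,0,1.2,0,0,0,0,-1,0,0,0,0,0,0]'>/dev/null; python3 f.py; python3 -m pendant '[-1,0,-5,0,0,0,0, -1,0,-8,0,0,0,0,-1,-35,0,0,0,0,0,-1,-35,0,0,0,0,0,-1,-20,-10,30,0,0,0,-1,0,-10,36,0,0,0,-1,0,-10,36,0,0,0,-1,0,0,36,0,0,0]'>/dev/null; python3 -m pendant '[-1,0,0,20,0,0,0,-1,0,0,0,0,0,0]' >/dev/null; python3 h.py; python3 meas.py
python3 - <<'E'
from h import *
c=viewer.camera("top"); cv2.imwrite("pics/t6.png",cv2.resize(c['pixels'][170:230,315:390],(750,600),interpolation=2))
E
```

```text
32.12 pos [-24.95  30.69  55.75] F_d [-0.08  0.54] sd [0.35 0.35]
t 32.95 drive [-187.86   74.66  145.37] F_d [-0.38 -0.17 -0.07] yawerr -3.1384 tilt [-1.     0.     0.004] gap 0.0 F 0.4
top post 42 [333.9 190.8] drive c [33.2 16.4 70. ] y 10.1 22.6 x 26.6 39.7
top or 54 [343.2 217.9] drive c [-23.   17.7  68. ] y 9.3 24.6 x -31.1 -14.9
top bl 50 [356.8 213. ] drive c [-23.1 -11.   68. ] y -20.2 -3.4 x -31.1 -15.7
scene post 11 [241.  203.7] drive c [39.3 17.1 70. ] y 13.6 20.8 x 32.6 47.2
```

View pics/t6.png

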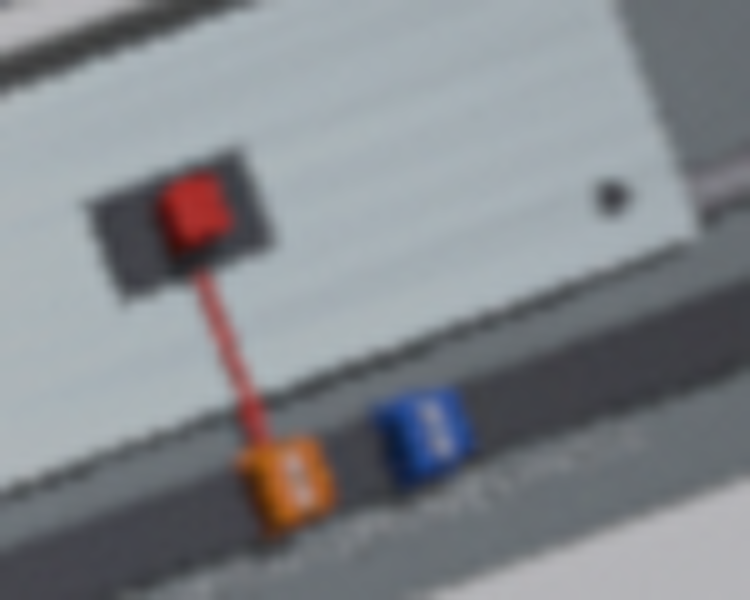

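Run:
```python
from h import *
c=viewer.camera("top")
f=lambda p,z:d(onplane(c,[[p[0]/10+315,p[1]/10+170]],z)[0]).round(1)
print('orange line',f((298,478),68),'post top',f((205,207),70))
print('pointer',[(z,f((203,275),z),f((260,425),z)) for z in (45,55)])
```

```text
orange line [-23.9  14.6  68. ] post top [32.4 13.4 70. ]
pointer [(45, array([21.6, 14.5, 45. ]), array([-10.7,  14.3,  45. ])), (55, array([20.9, 16.1, 55. ]), array([-11.1,  15.9,  55. ]))]
```

```bash
python3 -c "
from rig import bot
print(bot.job_done())"
```

```text
the job is handed in; nothing more can be done
None
```

I did the whole job and handed it in at about 33 s of the 67 s allowed; the system gives no verdict.

**What I did:** I slid the latch and the cover swung fully open. I eased the post to the blue side until it met resistance at about 5.8 N and lined up the blue marker. I then eased it to the orange side, stopping at about 5.4 N, and lined up the orange marker.

**Last checks (drive y, in mm):**

| Item | Line on the marker's top | Pointer | Post top |
|---|---|---|---|
| Blue side | -14.3 | about -13.8 | -15.4 |
| Orange side | 14.6 | about 14.4 | 13.4 |

- **Alignment:** both markers are within about 1.2 mm of the post by camera. The finger contact positions put the orange marker 1.2 to 1.8 mm off. Both are inside the 3.5 mm limit.
- **Stage and blue marker:** a screw hole on the stage plate showed no shift between the blue-side and orange-side close-ups. I did not measure it against the start. The blue marker stayed where I set it, about 18 mm from the stage's middle.
- **Robot:** the arm is clear of everything. I saw no bystander disturbed, but I did not re-measure them at the end.

**Less certain:** the force readings are noisy, by about 0.5 N. That the post still presses lightly on the stage after release is inferred from its drag and the padded stop, and I could not measure it directly.

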